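Take the yellow-capped jar out of the spice drawer and hold it up

TASK

Pull the little spice drawer on the worktop well open by its bar handle, then take the yellow-capped jar out of it and lift it straight up until its base is higher than the top of the spice unit. Keep the jar upright all the way, hold it still there for two seconds, and finish while still holding it in the air, with the drawer left open. The dark-capped jar stays standing in the drawer, and the mug, pepper mill and honey jar on the worktop are not to be shifted or tipped.

Things in the scene. Friction and masses are not known exactly. Their poses are not given: they have to be found in the camera images.
- spice_unit: Small dark wooden spice unit with one drawer, fixed to the worktop, 160 deep (x) x 260 wide (y) x 147 mm high. Origin: centre of its underside; its -x axis points out of the front, the way the drawer opens.
- drawer (a joint): Opening of the drawer in m: 0 shut, 0.14 fully open against its stop. It slides level along the unit's -x axis with light friction (about 1.5 N, no spring, stays where it is left).
- drawer_handle (a point): Middle of the drawer's steel bar handle: a round bar 10 mm thick and 120 mm long, level, along this point's y axis, 112 mm above the worktop, its centre line 40 mm in front of the white drawer front (35 mm free gap behind the bar; posts to the front 48 mm either side of the middle). Moves with the drawer; the drawer opens along this point's -x axis. The drawer front's upper edge is 130 mm above the worktop and the front is 16 mm thick.
- drawer_floor (a point): Middle of the drawer's inner floor, 23 mm above the worktop; moves with the drawer, axes as the unit's. The drawer's inside reaches from 80 mm in front of it (-x) to 64 mm behind it, and 107 mm to each side; its side and back walls stand only 31 mm above the floor.
- yellow_jar_center (a point): Centre (half-way up, 50 mm above its base) of the jar with the yellow cap, the one to take: upright, roughly round, 45 mm across, 100 mm tall, about 0.11 kg, z axis up; the cap is its top 20 mm, as wide as the body and fixed on. It stands loose on the drawer floor towards the front, in the left or the right half.
- yellow_jar: The same yellow-capped jar; origin at the centre of its base.
- dark_jar_center (a point): Centre (half-way up) of the jar with the dark brown cap, round, 41 mm across, 105 mm tall, z axis up; it stands loose in the other half of the drawer, about 100 to 115 mm beside the yellow-capped one.
- dark_jar: The same dark-capped jar; origin at the centre of its base.
- green_mug: Green and white mug on the worktop left of the unit, 78x116x101 mm; origin at the centre of its underside, z up. A bystander.
- mill: Pepper mill on the worktop right of the unit, 52x52x142 mm; origin at the centre of its underside, z up. A bystander.
- honey: Honey jar on the worktop at the left near the robot, 58x62x99 mm; origin at the centre of its underside, z up. A bystander.

How it is judged:
On the way, in this order (a step that is already met when the one before it is completed fails the run):
1. the drawer is pulled open by at least 100 mm with both jars still standing in it (value of joint drawer above 0.1 m and z of each of yellow_jar_center, dark_jar_center in the frame of drawer_floor below 0.075 m and z of dark_jar_center in the frame of drawer_floor above 0.03 m and x of dark_jar_center in the frame of drawer_floor between -0.08 and 0.075 m and y of dark_jar_center in the frame of drawer_floor between -0.115 and 0.115 m and angle between dark_jar_center's own z axis and vertical below 0.2 rad), for 0.2 s.
2. the yellow-capped jar is held by the fingers, upright and still, over the drawer, its base above the top of the unit, for 1.5 s (height (world z) of yellow_jar_center above 0.197 m and angle between yellow_jar_center's own z axis and vertical below 0.15 rad and linear speed of yellow_jar below 0.03 m/s and angular speed of yellow_jar below 0.2 rad/s and contact force between yellow_jar and the fingers above 0.5 N and contact force between yellow_jar and spice_unit below 0.1 N and contact force between yellow_jar and dark_jar below 0.1 N and value of joint drawer above 0.09 m and horizontal distance between yellow_jar_center and drawer_floor below 0.15 m), for 1.5 s.
At the end, for the whole second after the job is handed in: Fingers hold the yellow-capped jar over the drawer (150 mm), base above the unit's top (centre over 197 mm), upright (0.15 rad), still (0.03 m/s, 0.2 rad/s), clear of unit and other jar; drawer open over 90 mm; dark-capped jar upright in it (0.2 rad); mug, mill, honey moved under 30 mm (all of step 2 and z of dark_jar_center in the frame of drawer_floor between 0.03 and 0.075 m and x of dark_jar_center in the frame of drawer_floor between -0.08 and 0.075 m and y of dark_jar_center in the frame of drawer_floor between -0.115 and 0.115 m and angle between dark_jar_center's own z axis and vertical below 0.2 rad and distance of each of green_mug, mill, honey from where it was at the start of the episode below 0.03 m); the arm keeps its last pose, push and grip.
It fails at once if the yellow-capped jar tips more than 0.35 rad (20 degrees) (angle between yellow_jar_center's own z axis and vertical above 0.35 rad).
It fails at once if the dark-capped jar is knocked over or lifted out of the drawer (angle between dark_jar_center's own z axis and vertical above 0.5 rad or z of dark_jar_center in the frame of drawer_floor above 0.1 m).
It fails at once if the green and white mug is shifted by more than 30 mm or tipped (distance of green_mug from where it was at the start of the episode above 0.03 m or angle between green_mug's own z axis and vertical above 0.35 rad).
It fails at once if the pepper mill is shifted by more than 30 mm or tipped (distance of mill from where it was at the start of the episode above 0.03 m or angle between mill's own z axis and vertical above 0.35 rad).
It fails at once if the honey jar is shifted by more than 30 mm or tipped (distance of honey from where it was at the start of the episode above 0.03 m or angle between honey's own z axis and vertical above 0.35 rad).
It also fails if it takes over 54 s, if anything falls off the work surface, if the arm or the gripper's body presses on something with over 40 N, if the wrist force passes 120 N, or if a joint passes its speed limit or range.

ROBOT

A 6-joint arm with a two-finger parallel gripper is mounted at the origin on a cart in front of the work surface, level with it; the furniture and walls round the work are solid. World frame = base frame: x ahead of the robot, y to its left, z up, the work surface at z = 0. Lengths are in m, angles in rad, forces in N, time in s.
With the tool pointing down it reaches from about 0.35 to 0.85 m from the base axis. Payload 8.1 kg.
Tool frame: the origin (TCP) lies between the finger pads; the fingertips stand 14 mm ahead of it and the grasp point (between the pads) lies 5 mm behind it; z points along the fingers, y is the line along which they close (so a half turn about z gives the same grasp; the last joint's range is limited). The gripper opens to 93 mm and grips with 3 to 60 N. Pads are 15 mm wide; open, the fingers measure 128 mm over their backs; the gripper's body (75 mm by 188 mm) begins 65 mm behind the grasp point.
Start: joints at [-1.269, 0.13, 1.488, -0, 1.523, -0.085], TCP at [0.226, -0.556, 0.233] pointing down, gripper open.
Joint ranges: [-2.96, 2.96], [-0.89, 2.26], [0.02, 2.5], [-1.34, 4.48], [0, 2.73], [-2.66, 2.66]. Speed limits (rad/s): [2.39, 2.39, 2.79, 3.14, 3.14, 3.14].

INTERFACE

Orientations are given as a rotation vector (axis times angle).
In Python, from plant import robot gives the robot as it stands.
- The arm moves only by the tool arm_command, never from a script. Its argument "targets" is a list of rows, each an object of numbers: "x", "y", "z": the shift along the world's x, y, z in units of 500 mm (1.0 is 500 mm); "rx", "ry", "rz": the turn, a rotation vector about the world's x, y, z in units of 2 rad (1.0 is 2 rad); "claw": the closure in counts, from 0 (fully open) to 255 (shut). In form: [{"x": .., "y": .., "z": .., "rx": .., "ry": .., "rz": .., "claw": ..}, ...]. A call has 1 to 10 rows; each row is the pose to reach, as a shift and turn from the pose commanded when the call began; what a row does not reach only later rows make up. A row lasts 1/12 s, in which the tool goes at most 41.7 mm and 7.16 degrees, less where a joint would pass 70% of its speed; a pose out of reach is approached as far as the arm can. A call with a number of a shift or a turn outside -1 to 1 is refused whole. A call with a gripper value outside its range is refused whole. The fingers move at their own pace and stop on an object; "squeeze" is the grip in N (left out, the last holds). Time passes only in rows, so rows that repeat a pose let the fingers close. It gives the time, the measured TCP pose, the force, the opening and the grip force at its end, in the units of the state.
- robot.read_state(): the state, without advancing time (a new reading comes with each control period).
- robot.read_camera(name): name is "side" or "top"; returns (picture, depth): 420x560x3 uint8, red, green, blue; 420x560 float32, m along the optical axis (not along the pixel's ray), 0 where there is no reading.
- robot.get_calibration(name): a dict with "intrinsics" (3x3 intrinsics, pixels), "origin" and "orientation" of the camera in the world. Camera axes: x right, y up, looking along -z (the intrinsics and any distortion apply to the point x, -y, -z); pixel columns grow to the right and rows downward; lengths in m; the calibration is good to about 2 mm. A picture is of the moment at which its call begins. get_calibration takes no time and is no camera call.
- robot.close_job(): hands the job in; it is judged then, once.
The state is a dict: "t": time; "q": joint angles; "dq": joint speeds; "joint_torque": joint torques, N m; "tool_pos": TCP position; "orientation": TCP orientation; "force": force on the tool from outside, world axes, zero at the start; "wrist_torque": the same for the moment, N m; "opening": finger opening in m; "gripper_force": force on a finger pad.
Only numpy, scipy, OpenCV 4.12 (cv2) and the standard library are available. Lean on these libraries where they do the work, as an engineer would, in place of code of your own. Each camera call takes 0.05 s, during which the arm holds its last target. There are 200 camera calls.

## Working session

There is one attempt and no reset: what is moved stays moved. The work goes in short steps, Python scripts to look and compute and a tool call to move; the robot and the scene stay as the last step left them, time stands still between calls to the robot, and variables do not carry over. Pictures are saved under pics/ and viewed, at most 10 in all, crops included, and the job is handed in when it is done.

Besides the shell and the picture viewer there is one more tool, called after "Request:" as name(argument=value, ...), one argument or row to a line, values as JSON. arm_command: Moves the arm, as the interface text tells. Shifts and turns lie within -1 to 1; 1 stands for 500 mm of shift or 2 rad of turn. Its arguments: {"type":"object","properties":{"targets":{"type":"array","items":{"type":"object","properties":{"x":{"type":"number","minimum":-1,"maximum":1},"y":{"type":"number","minimum":-1,"maximum":1},"z":{"type":"number","minimum":-1,"maximum":1},"rx":{"type":"number","minimum":-1,"maximum":1},"ry":{"type":"number","minimum":-1,"maximum":1},"rz":{"type":"number","minimum":-1,"maximum":1},"claw":{"type":"number"}}}},"squeeze":{"type":"number"}},"required":["targets"]}

```bash
ls; mkdir -p pics; cat > h.py <<'E'
import numpy as np, cv2
from plant import robot
def shot(n,f):
    im,d=robot.read_camera(n); cv2.imwrite('pics/'+f,im[:,:,::-1]); np.savez('pics/'+f[:-4]+'.npz',im=im,d=d); return im,d
def pts(n,d):
    c=robot.get_calibration(n);K=np.array(c['intrinsics']);R=np.array(c['orientation'])
    if R.size==3: R=cv2.Rodrigues(R.astype(float))[0]
    v,u=np.mgrid[:d.shape[0],:d.shape[1]]
    x=(u-K[0,2])/K[0,0]*d;y=(v-K[1,2])/K[1,1]*d
    return np.stack([x,-y,-d],-1)@R.T+np.array(c['origin'])
E
python3 - <<'E'
from h import *
for n in('side','top'):
    c=robot.get_calibration(n);print(c)
    shot(n,n+'1.png')
s=robot.read_state();print(s['t'],s['tool_pos'],s['orientation'],s['opening'])
E
```

```text
pics
{'intrinsics': array([[397.23068636,   0.        , 282.12789157],
       [  0.        , 397.23068636, 207.13194062],
       [  0.        ,   0.        ,   1.        ]]), 'origin': array([0.36691585, 0.97617627, 0.50436274]), 'orientation': array([ 0.15250213, -1.65321358, -2.49868121])}
{'intrinsics': array([[485.76568099,   0.        , 279.67786685],
       [  0.        , 485.76568099, 207.77605717],
       [  0.        ,   0.        ,   1.        ]]), 'origin': array([-0.18727917,  0.30053172,  1.48222653]), 'orientation': array([ 0.32500458, -0.51119024, -1.91749602])}
0.1 [ 0.22622795 -0.55520058  0.23170611] [-3.08142049e+00 -6.03505536e-01  2.23129433e-04] 0.0932123420266375
```

View pics/side1.png

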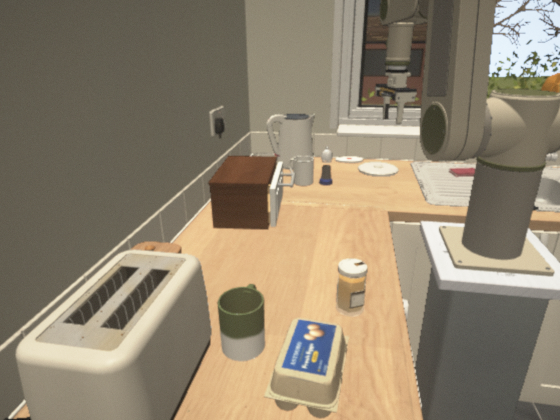

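View pics/top1.png

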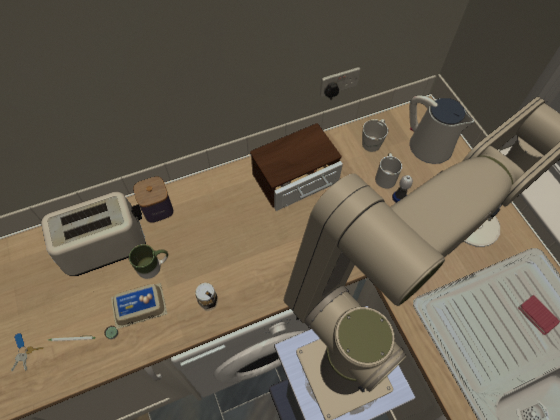

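The side view shows the unit at (245,190), its white front and handle at about (283,175), mug (242,320), honey (352,285) and mill (326,168). The top view shows the unit roof at (297,157) and the handle at about (313,187).

```bash
python3 - <<'E'
from h import *
z=np.load('pics/top1.npz');P=pts('top',z['d']);im=z['im']
v,u=np.mgrid[:420,:560]
roi=(u>245)&(u<350)&(v>120)&(v<210)
m=roi&(abs(P[...,2]-.147)<.006)
r=cv2.minAreaRect(P[m][:,:2].astype(np.float32));print('roof',m.sum(),r,cv2.boxPoints(r).tolist())
z2=np.load('pics/side1.npz');P2=pts('side',z2['d'])
for n,p,q in(('mug',P,(v>240)&(v<275)&(u>128)&(u<170)),('honey',P,(u>190)&(u<220)&(v>280)&(v<310)),('mill',P,(u>393)&(u<414)&(v>172)&(v<205))):
    k=q&(p[...,2]>.03)&(p[...,2]<.2);print(n,p[k].min(0),p[k].max(0))
# handle: points in front of unit
h=roi&(P[...,2]>.095)&(P[...,2]<.125)
c=np.array(r[0]);
np.set_printoptions(precision=3,suppress=True)
for y0 in (190,):
  for vv in range(172,204,2):
    print(vv,P[vv,313],im[vv,313])
cv2.imwrite('pics/crop1.png',cv2.resize(im[120:215,240:420,::-1],None,fx=4,fy=4))
E
```

```text
roof 3083 ((0.7225276231765747, -0.13143843412399292), (0.260780394077301, 0.2697378396987915), 4.878221035003662) [[0.5811407566070557, -0.00814619567245245], [0.6040787696838379, -0.27690696716308594], [0.8639144897460938, -0.2547306716442108], [0.8409764766693115, 0.014030098915100098]]
mug [0.49355125 0.36916168 0.03002674] [0.61285678 0.48339276 0.11101159]
honey [0.32182232 0.27153175 0.0311224 ] [0.37943867 0.33267868 0.10815895]
mill [ 0.43287569 -0.46237965  0.03008458] [ 0.5093488  -0.42580465  0.14569285]
172 [ 0.64  -0.192  0.052] [64 48 34]
174 [ 0.585 -0.161  0.134] [183 190 186]
176 [ 0.579 -0.158  0.132] [182 186 180]
178 [ 0.58  -0.159  0.118] [87 84 78]
180 [ 0.578 -0.159  0.11 ] [81 78 72]
182 [ 0.576 -0.159  0.1  ] [124 124 119]
184 [ 0.577 -0.161  0.084] [83 79 72]
186 [ 0.576 -0.161  0.073] [82 80 73]
188 [ 0.578 -0.163  0.056] [83 80 74]
190 [ 0.534 -0.138  0.124] [116 117 111]
192 [ 0.536 -0.14   0.107] [103 102  96]
194 [ 0.584 -0.17   0.001] [118 101  78]
196 [ 0.579 -0.168 -0.004] [137 115  87]
198 [ 0.569 -0.163  0.001] [141 120  92]
200 [ 0.564 -0.161 -0.004] [145 122  92]
202 [ 0.555 -0.157 -0.   ] [141 119  90]
```

View pics/crop1.png

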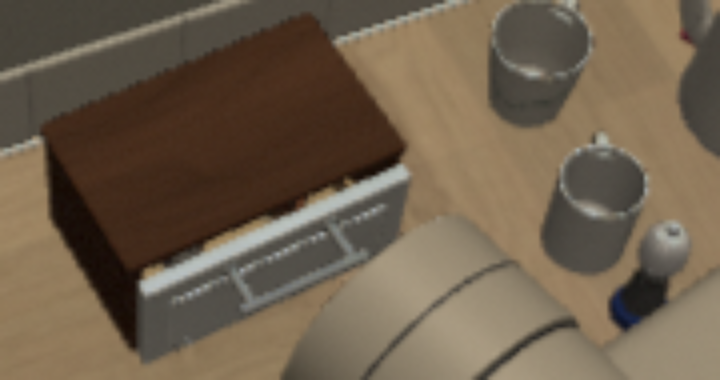

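The crop shows the drawer shut or nearly so, with the handle bar from crop (245,305) to (362,258). That is image pixels of about (301,196) to (330,184). Next I fit the front face and the bar.

```bash
python3 - <<'E'
from h import *
np.set_printoptions(precision=4,suppress=True)
z=np.load('pics/top1.npz');P=pts('top',z['d']);im=z['im'].astype(int)
v,u=np.mgrid[:420,:560]
roi=(u>245)&(u<345)&(v>120)&(v<212)
m=(roi&(abs(P[...,2]-.147)<.012)&(im[...,0]-im[...,2]>18)).astype(np.uint8)
n,l,s,c=cv2.connectedComponentsWithStats(m);i=1+s[1:,4].argmax()
r=cv2.minAreaRect(P[l==i][:,:2].astype(np.float32));print('roof',np.median(P[l==i][:,2]),r,cv2.boxPoints(r))
zs=np.load('pics/side1.npz');Q=pts('side',zs['d'])
us=np.mgrid[:420,:560][1];vs=np.mgrid[:420,:560][0]
q=Q[(us>200)&(us<300)&(vs>140)&(vs<235)]
A=np.concatenate([P[roi]]);
for name,X in(('top',A),('side',q)):
    f=X[(X[:,2]>.05)&(X[:,2]<.125)&(X[:,0]>.5)&(X[:,0]<.62)&(X[:,1]<.02)&(X[:,1]>-.3)]
    # frontal line fit by ransac-ish cv2 huber
    vx,vy,x0,y0=cv2.fitLine(f[:,:2].astype(np.float32),cv2.DIST_WELSCH,0,.001,.001).ravel()
    if vy<0:vx,vy=-vx,-vy
    nn=np.array([-vy,vx]);d=(f[:,:2]-[x0,y0])@nn
    t=(f[:,:2]-[x0,y0])@[vx,vy]
    print(name,len(f),'yaw',np.arctan2(-vx,vy),x0,y0,'ends',np.array([x0,y0])+t[abs(d)<.006].min()*np.array([vx,vy]),np.array([x0,y0])+t[abs(d)<.006].max()*np.array([vx,vy]))
    b=f[(d>.025)&(d<.06)&(f[:,2]>.1)];print('bar',len(b),b.mean(0) if len(b) else 0,np.median(d[(d>.025)&(d<.06)]) if len(b) else 0, b.min(0),b.max(0))
E
```

```text
roof 0.14646207766368846 ((0.6771366000175476, -0.13556429743766785), (0.16999445855617523, 0.2694356441497803), 5.246775150299072) [[ 0.5802 -0.0092]
 [ 0.6048 -0.2775]
 [ 0.7741 -0.2619]
 [ 0.7495  0.0064]]
top 981 yaw 0.07728846 0.57304144 -0.11512831 ends [ 0.5852 -0.2722] [ 0.5654 -0.0168]
bar 115 [ 0.5371 -0.1474  0.1149] 0.03892434689877944 [ 0.5259 -0.2078  0.1058] [ 0.5532 -0.0888  0.1244]
side 777 yaw -0.112094596 0.5834596 -0.054858994 ends [ 0.5672 -0.1995] [ 0.5884 -0.011 ]
bar 65 [ 0.5367 -0.127   0.1137] 0.03757666758352239 [ 0.5258 -0.2077  0.1064] [ 0.5526 -0.0904  0.117 ]
```

Request:
arm_command(
  targets=[
    {"x": 0.62, "y": 0.814, "rz": 0.6345, "claw": 184},
    {"x": 0.62, "y": 0.814, "rz": 0.6345, "claw": 184},
    {"x": 0.62, "y": 0.814, "rz": 0.6345, "claw": 184},
    {"x": 0.62, "y": 0.814, "rz": 0.6345, "claw": 184},
    {"x": 0.62, "y": 0.814, "rz": 0.6345, "claw": 184},
    {"x": 0.62, "y": 0.814, "rz": 0.6345, "claw": 184},
    {"x": 0.62, "y": 0.814, "rz": 0.6345, "claw": 184},
    {"x": 0.62, "y": 0.814, "rz": 0.6345, "claw": 184},
    {"x": 0.62, "y": 0.814, "rz": 0.6345, "claw": 184},
    {"x": 0.62, "y": 0.814, "rz": 0.6345, "claw": 184},
  ],
)

```text
schema error: expected keys x, y, z, rx, ry, rz, claw
```

Request:
arm_command(
  targets=[
    {"x": 0.62, "y": 0.814, "z": 0, "rx": 0, "ry": 0, "rz": 0.6345, "claw": 184},
    {"x": 0.62, "y": 0.814, "z": 0, "rx": 0, "ry": 0, "rz": 0.6345, "claw": 184},
    {"x": 0.62, "y": 0.814, "z": 0, "rx": 0, "ry": 0, "rz": 0.6345, "claw": 184},
    {"x": 0.62, "y": 0.814, "z": 0, "rx": 0, "ry": 0, "rz": 0.6345, "claw": 184},
    {"x": 0.62, "y": 0.814, "z": 0, "rx": 0, "ry": 0, "rz": 0.6345, "claw": 184},
    {"x": 0.62, "y": 0.814, "z": 0, "rx": 0, "ry": 0, "rz": 0.6345, "claw": 184},
    {"x": 0.62, "y": 0.814, "z": 0, "rx": 0, "ry": 0, "rz": 0.6345, "claw": 184},
    {"x": 0.62, "y": 0.814, "z": 0, "rx": 0, "ry": 0, "rz": 0.6345, "claw": 184},
    {"x": 0.62, "y": 0.814, "z": 0, "rx": 0, "ry": 0, "rz": 0.6345, "claw": 184},
    {"x": 0.62, "y": 0.814, "z": 0, "rx": 0, "ry": 0, "rz": 0.6345, "claw": 184},
  ],
)

```text
t: 0.93
tool_pos: [0.4795, -0.2222, 0.2324]
orientation: [-2.14, -2.3, 0.0]
force: [0.5, 0.1, -0.4]
opening: 0.0309
gripper_force: 0.0
```

Request:
arm_command(
  targets=[
    {"x": 0.1, "y": 0.13, "z": 0, "rx": 0, "ry": 0, "rz": 0, "claw": 190},
    {"x": 0.1, "y": 0.13, "z": 0, "rx": 0, "ry": 0, "rz": 0, "claw": 190},
    {"x": 0.1, "y": 0.13, "z": 0, "rx": 0, "ry": 0, "rz": 0, "claw": 190},
    {"x": 0.1, "y": 0.13, "z": 0, "rx": 0, "ry": 0, "rz": 0, "claw": 190},
    {"x": 0.1, "y": 0.13, "z": 0, "rx": 0, "ry": 0, "rz": 0, "claw": 190},
  ],
)

```text
t: 1.35
tool_pos: [0.5285, -0.1592, 0.2321]
orientation: [-2.145, -2.294, 0.001]
force: [-0.2, -0.1, -0.3]
opening: 0.0237
gripper_force: 0.0
```

```bash
python3 - <<'E'
from h import *
shot('side','side2.png')
im,d=shot('top','top2.png')
s=robot.read_state();print(s['t'],s['tool_pos'],s['orientation'],s['opening'])
a=cv2.imread('pics/side2.png')[60:240,190:430];b=im[100:240,220:420,::-1]
a=cv2.resize(a,(560,420),interpolation=2);b=cv2.resize(b,(240*1,168))
cv2.imwrite('pics/c2.png',a)
E
```

```text
1.45 [ 0.5281107  -0.16024844  0.23237227] [-2.14826835e+00 -2.29175777e+00  9.42365606e-04] 0.023755637465463282
```

View pics/c2.png

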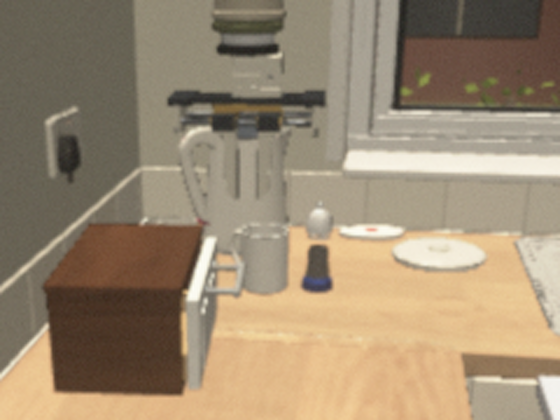

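The gripper hangs above the handle at crop (245,120), with its body lying along x; the handle is at crop (240,275). I'll align and descend.

Request:
arm_command(
  targets=[
    {"x": 0.02, "y": 0.024, "z": 0, "rx": 0, "ry": 0, "rz": 0.01, "claw": 190},
    {"x": 0.02, "y": 0.024, "z": -0.05, "rx": 0, "ry": 0, "rz": 0.01, "claw": 190},
    {"x": 0.02, "y": 0.024, "z": -0.1, "rx": 0, "ry": 0, "rz": 0.01, "claw": 190},
    {"x": 0.02, "y": 0.024, "z": -0.15, "rx": 0, "ry": 0, "rz": 0.01, "claw": 190},
    {"x": 0.02, "y": 0.024, "z": -0.17, "rx": 0, "ry": 0, "rz": 0.01, "claw": 190},
    {"x": 0.02, "y": 0.024, "z": -0.17, "rx": 0, "ry": 0, "rz": 0.01, "claw": 190},
  ],
)

```text
t: 1.95
tool_pos: [0.5362, -0.1477, 0.1444]
orientation: [-2.123, -2.309, 0.004]
force: [-0.2, -0.4, -0.9]
opening: 0.0238
gripper_force: 0.0
```

```bash
python3 - <<'E'
from h import *
im,_=shot('side','side3.png')
s=robot.read_state();print(s['t'],s['tool_pos'],s['orientation'],s['opening'],s['force'])
cv2.imwrite('pics/c3.png',cv2.resize(im[110:230,210:350,::-1],(700,600),interpolation=2))
E
```

```text
2.0 [ 0.53748727 -0.14791396  0.14669129] [-2.12423827e+00 -2.31115654e+00  1.72793397e-03] 0.023341021158922705 [-0.51198095  0.89423164  0.93502316]
```

View pics/c3.png

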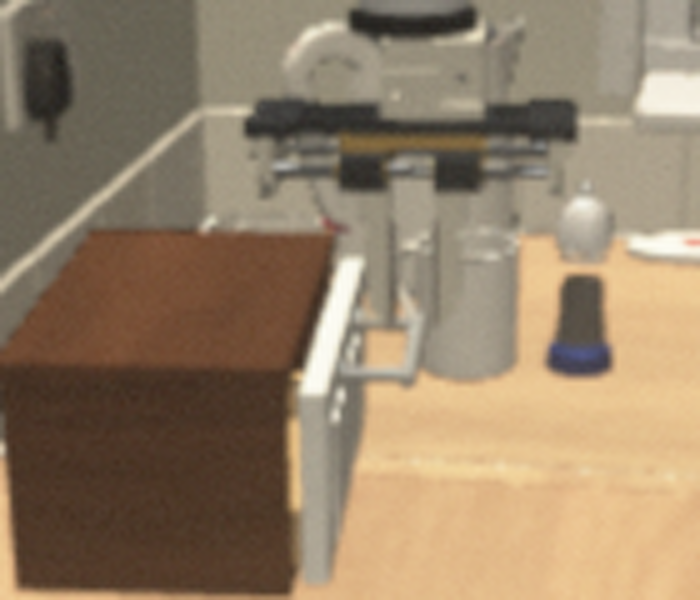

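The fingers straddle the bar: the gap spans crop x 392–435 and the bar is at about 412. I'll descend and close.

Request:
arm_command(
  targets=[
    {"x": 0, "y": 0, "z": -0.04, "rx": 0, "ry": 0, "rz": 0, "claw": 190},
    {"x": 0, "y": 0, "z": -0.074, "rx": 0, "ry": 0, "rz": 0, "claw": 190},
    {"x": 0, "y": 0, "z": -0.074, "rx": 0, "ry": 0, "rz": 0, "claw": 190},
    {"x": 0, "y": 0, "z": -0.074, "rx": 0, "ry": 0, "rz": 0, "claw": 255},
    {"x": 0, "y": 0, "z": -0.074, "rx": 0, "ry": 0, "rz": 0, "claw": 255},
    {"x": 0, "y": 0, "z": -0.074, "rx": 0, "ry": 0, "rz": 0, "claw": 255},
    {"x": 0, "y": 0, "z": -0.074, "rx": 0, "ry": 0, "rz": 0, "claw": 255},
  ],
  squeeze=15,
)

```text
t: 2.58
tool_pos: [0.5399, -0.1478, 0.1127]
orientation: [2.122, 2.313, 0.001]
force: [-0.1, -1.2, 5.0]
opening: 0.0092
gripper_force: 15.0
```

Request:
arm_command(
  targets=[
    {"x": -0.006, "y": -0.0005, "z": 0, "rx": 0, "ry": 0, "rz": 0, "claw": 255},
    {"x": -0.018, "y": -0.0015, "z": 0, "rx": 0, "ry": 0, "rz": 0, "claw": 255},
    {"x": -0.036, "y": -0.003, "z": 0, "rx": 0, "ry": 0, "rz": 0, "claw": 255},
    {"x": -0.058, "y": -0.005, "z": 0, "rx": 0, "ry": 0, "rz": 0, "claw": 255},
    {"x": -0.082, "y": -0.007, "z": 0, "rx": 0, "ry": 0, "rz": 0, "claw": 255},
    {"x": -0.106, "y": -0.009, "z": 0, "rx": 0, "ry": 0, "rz": 0, "claw": 255},
    {"x": -0.13, "y": -0.011, "z": 0, "rx": 0, "ry": 0, "rz": 0, "claw": 255},
    {"x": -0.154, "y": -0.013, "z": 0, "rx": 0, "ry": 0, "rz": 0, "claw": 255},
    {"x": -0.178, "y": -0.015, "z": 0, "rx": 0, "ry": 0, "rz": 0, "claw": 255},
    {"x": -0.202, "y": -0.017, "z": 0, "rx": 0, "ry": 0, "rz": 0, "claw": 255},
  ],
)

```text
t: 3.42
tool_pos: [0.4388, -0.1572, 0.1126]
orientation: [2.12, 2.311, 0.001]
force: [1.8, -4.3, 7.5]
opening: 0.0092
gripper_force: 15.0
```

Request:
arm_command(
  targets=[
    {"x": -0.022, "y": -0.002, "z": 0, "rx": 0, "ry": 0, "rz": 0, "claw": 255},
    {"x": -0.04, "y": -0.0034, "z": 0, "rx": 0, "ry": 0, "rz": 0, "claw": 255},
    {"x": -0.054, "y": -0.0046, "z": 0, "rx": 0, "ry": 0, "rz": 0, "claw": 255},
    {"x": -0.062, "y": -0.0053, "z": 0, "rx": 0, "ry": 0, "rz": 0, "claw": 255},
    {"x": -0.066, "y": -0.0056, "z": 0, "rx": 0, "ry": 0, "rz": 0, "claw": 255},
    {"x": -0.066, "y": -0.0056, "z": 0, "rx": 0, "ry": 0, "rz": 0, "claw": 255},
  ],
)

```text
t: 3.92
tool_pos: [0.4056, -0.1602, 0.1126]
orientation: [2.121, 2.311, -0.001]
force: [-1.6, -5.2, 7.6]
opening: 0.0097
gripper_force: 15.0
```

```bash
python3 - <<'E'
from h import *
ims,_=shot('side','side4.png')
im,_=shot('top','top4.png')
s=robot.read_state();print(s['t'],s['tool_pos'],s['orientation'],s['opening'],s['force'])
a=cv2.resize(ims[100:240,200:380,::-1],(540,420));b=cv2.resize(im[120:240,230:350,::-1],(420,420))
cv2.imwrite('pics/c4.png',cv2.resize(np.hstack([a,b]),(800,350)))
E
```

```text
4.0167 [ 0.40572792 -0.16020921  0.11261112] [ 2.12087231e+00  2.31094817e+00 -8.45295584e-04] 0.009044378070971812 [-1.10768566 -4.97397443  8.28444064]
```

View pics/c4.png

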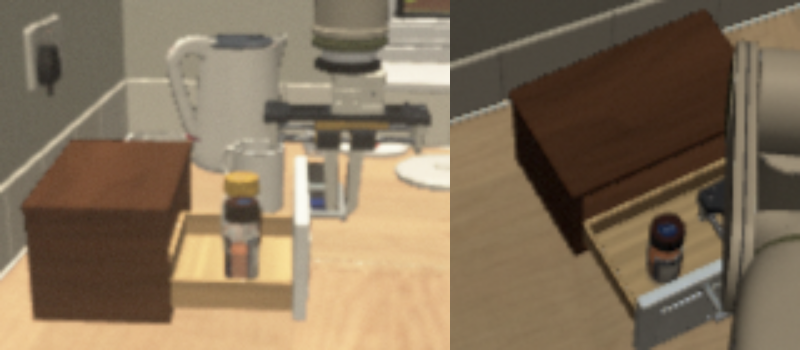

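The drawer is about 134 mm open. The dark-capped jar stands in the left half, at side-crop (240,235). The yellow cap shows behind it at (240,183). I'll release, rise and turn.

Request:
arm_command(
  targets=[
    {"x": 0, "y": 0, "z": 0, "rx": 0, "ry": 0, "rz": 0, "claw": 185},
    {"x": 0, "y": 0, "z": 0, "rx": 0, "ry": 0, "rz": 0, "claw": 185},
    {"x": 0, "y": 0, "z": 0, "rx": 0, "ry": 0, "rz": 0, "claw": 185},
    {"x": 0, "y": 0, "z": 0.06, "rx": 0, "ry": 0, "rz": 0, "claw": 185},
    {"x": 0, "y": 0, "z": 0.12, "rx": 0, "ry": 0, "rz": 0, "claw": 185},
    {"x": 0, "y": 0, "z": 0.2, "rx": 0, "ry": 0, "rz": 0, "claw": 70},
    {"x": 0, "y": 0, "z": 0.28, "rx": 0, "ry": 0, "rz": 0, "claw": 70},
    {"x": 0, "y": 0, "z": 0.32, "rx": 0, "ry": 0, "rz": 0, "claw": 70},
  ],
)

```text
t: 4.68
tool_pos: [0.4057, -0.1588, 0.2754]
orientation: [2.12, 2.312, 0.002]
force: [0.0, 0.1, 0.0]
opening: 0.0409
gripper_force: 0.0
```

Request:
arm_command(
  targets=[
    {"x": 0, "y": -0.1, "z": 0.02, "rx": 0, "ry": 0, "rz": -0.785, "claw": 70},
    {"x": 0, "y": -0.2, "z": 0.02, "rx": 0, "ry": 0, "rz": -0.785, "claw": 70},
    {"x": 0, "y": -0.25, "z": 0.02, "rx": 0, "ry": 0, "rz": -0.785, "claw": 70},
    {"x": 0, "y": -0.25, "z": 0.02, "rx": 0, "ry": 0, "rz": -0.785, "claw": 70},
    {"x": 0, "y": -0.25, "z": 0.02, "rx": 0, "ry": 0, "rz": -0.785, "claw": 70},
    {"x": 0, "y": -0.25, "z": 0.02, "rx": 0, "ry": 0, "rz": -0.785, "claw": 70},
    {"x": 0, "y": -0.25, "z": 0.02, "rx": 0, "ry": 0, "rz": -0.785, "claw": 70},
    {"x": 0, "y": -0.25, "z": 0.02, "rx": 0, "ry": 0, "rz": -0.785, "claw": 70},
    {"x": 0, "y": -0.25, "z": 0.02, "rx": 0, "ry": 0, "rz": -0.785, "claw": 70},
    {"x": 0, "y": -0.25, "z": 0.02, "rx": 0, "ry": 0, "rz": -0.785, "claw": 70},
  ],
)

```text
t: 5.52
tool_pos: [0.4046, -0.2831, 0.28]
orientation: [-3.077, -0.625, 0.001]
force: [0.2, -0.1, 0.4]
opening: 0.0674
gripper_force: 0.0
```

```bash
python3 - <<'E'
from h import *
ims,_=shot('side','side5.png')
im,_=shot('top','top5.png')
s=robot.read_state();print(s['t'],s['tool_pos'],s['orientation'],s['opening'],s['force'],s['q'])
a=cv2.resize(ims[100:240,200:380,::-1],(540,420));b=cv2.resize(im[120:240,230:390,::-1],(560,420))
cv2.imwrite('pics/c5.png',cv2.resize(np.hstack([a,b]),(800,305)))
np.set_printoptions(precision=4,suppress=True)
for n in('side','top'):
    z=np.load(f'pics/{n}5.npz');I=z['im'];P=pts(n,z['d']);H=cv2.cvtColor(I,cv2.COLOR_RGB2HSV)
    m=cv2.inRange(H,(17,130,90),(32,255,255))>0
    m&=(abs(P[...,2]-.11)<.03)&(P[...,0]>.38)&(P[...,0]<.65)&(abs(P[...,1]+.15)<.15)
    p=P[m];vv,uu=np.where(m)
    if len(p):print(n,len(p),p.mean(0),p.min(0),p.max(0),uu.min(),uu.max(),vv.min(),vv.max())
E
```

```text
5.6167 [ 0.40458828 -0.28312588  0.28000445] [-3.07645640e+00 -6.30712412e-01  1.05639288e-03] 0.06751510805527186 [ 0.13027053 -0.91300346 -0.19260836] [-7.14575331e-01 -1.73950525e-01  1.70249297e+00  1.65537874e-04
  1.61437179e+00  4.51806666e-01]
side 109 [ 0.5316 -0.1957  0.1174] [ 0.5124 -0.2228  0.1038] [ 0.5515 -0.1793  0.1248] 290 302 169 178
top 105 [ 0.5318 -0.2053  0.123 ] [ 0.5104 -0.227   0.1148] [ 0.5543 -0.1826  0.1328] 325 338 179 189
```

View pics/c5.png

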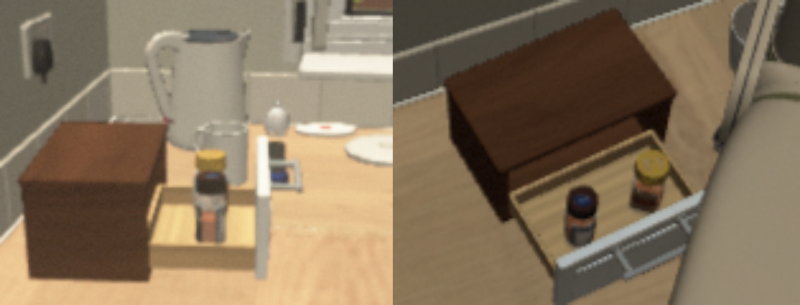

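The jars stand upright: the yellow cap is at (331,184) in the top image, giving a jar centre of about (0.532, -0.205). I'll move over it.

Request:
arm_command(
  targets=[
    {"x": 0.08, "y": 0.05, "z": 0, "rx": 0, "ry": 0, "rz": -0.16, "claw": 70},
    {"x": 0.15, "y": 0.095, "z": 0, "rx": 0, "ry": 0, "rz": -0.16, "claw": 70},
    {"x": 0.22, "y": 0.137, "z": 0, "rx": 0, "ry": 0, "rz": -0.16, "claw": 70},
    {"x": 0.255, "y": 0.157, "z": 0, "rx": 0, "ry": 0, "rz": -0.16, "claw": 70},
    {"x": 0.255, "y": 0.157, "z": -0.06, "rx": 0, "ry": 0, "rz": -0.16, "claw": 70},
    {"x": 0.255, "y": 0.157, "z": -0.12, "rx": 0, "ry": 0, "rz": -0.16, "claw": 70},
    {"x": 0.255, "y": 0.157, "z": -0.18, "rx": 0, "ry": 0, "rz": -0.16, "claw": 70},
    {"x": 0.255, "y": 0.157, "z": -0.22, "rx": 0, "ry": 0, "rz": -0.16, "claw": 70},
    {"x": 0.255, "y": 0.157, "z": -0.22, "rx": 0, "ry": 0, "rz": -0.16, "claw": 70},
    {"x": 0.255, "y": 0.157, "z": -0.22, "rx": 0, "ry": 0, "rz": -0.16, "claw": 70},
  ],
)

```text
t: 6.45
tool_pos: [0.5313, -0.2044, 0.1693]
orientation: [-3.137, -0.141, 0.005]
force: [0.8, -0.1, 0.2]
opening: 0.0675
gripper_force: 0.0
```

```bash
python3 - <<'E'
from h import *
ims,_=shot('side','side6.png')
s=robot.read_state();print(s['t'],s['tool_pos'],s['orientation'],s['opening'],s['force'])
cv2.imwrite('pics/c6.png',cv2.resize(ims[90:230,210:370,::-1],(640,560)))
E
```

```text
6.5 [ 0.53243944 -0.20501735  0.17136182] [-3.13839259e+00 -1.40149185e-01 -2.38423262e-05] 0.06768560692825232 [-0.39965114 -0.0147176   1.33071353]
```

View pics/c6.png

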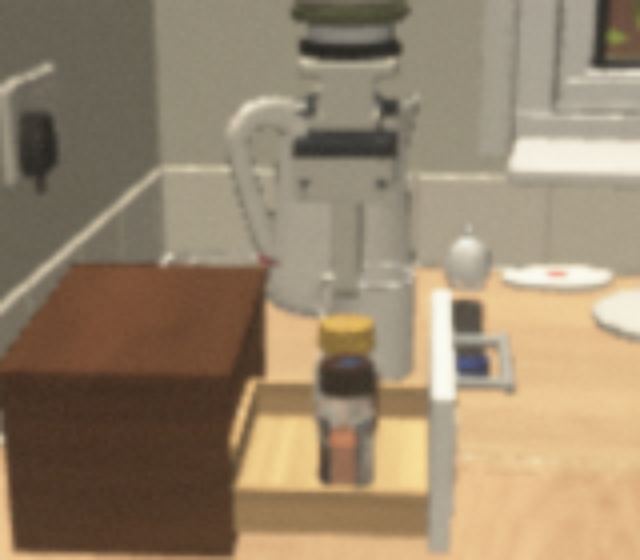

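The finger at crop x 347 is centred on the yellow cap at x 347. I'll descend and grip.

Request:
arm_command(
  targets=[
    {"x": 0, "y": 0, "z": -0.04, "rx": 0, "ry": 0, "rz": 0, "claw": 70},
    {"x": 0, "y": 0, "z": -0.08, "rx": 0, "ry": 0, "rz": 0, "claw": 70},
    {"x": 0, "y": 0, "z": -0.12, "rx": 0, "ry": 0, "rz": 0, "claw": 70},
    {"x": 0, "y": 0, "z": -0.15, "rx": 0, "ry": 0, "rz": 0, "claw": 70},
    {"x": 0, "y": 0, "z": -0.154, "rx": 0, "ry": 0, "rz": 0, "claw": 70},
    {"x": 0, "y": 0, "z": -0.154, "rx": 0, "ry": 0, "rz": 0, "claw": 110},
    {"x": 0, "y": 0, "z": -0.154, "rx": 0, "ry": 0, "rz": 0, "claw": 150},
    {"x": 0, "y": 0, "z": -0.154, "rx": 0, "ry": 0, "rz": 0, "claw": 200},
    {"x": 0, "y": 0, "z": -0.154, "rx": 0, "ry": 0, "rz": 0, "claw": 255},
    {"x": 0, "y": 0, "z": -0.154, "rx": 0, "ry": 0, "rz": 0, "claw": 255},
  ],
  squeeze=15,
)

```text
t: 7.33
tool_pos: [0.5339, -0.2059, 0.096]
orientation: [3.136, 0.136, 0.006]
force: [0.2, -1.6, 6.5]
opening: 0.0507
gripper_force: 15.0
```

Request:
arm_command(
  targets=[
    {"x": 0, "y": 0, "z": 0.006, "rx": 0, "ry": 0, "rz": 0, "claw": 255},
    {"x": 0, "y": 0, "z": 0.02, "rx": 0, "ry": 0, "rz": 0, "claw": 255},
    {"x": 0, "y": 0, "z": 0.04, "rx": 0, "ry": 0, "rz": 0, "claw": 255},
    {"x": 0, "y": 0, "z": 0.05, "rx": 0, "ry": 0, "rz": 0, "claw": 255},
    {"x": 0, "y": 0, "z": 0.05, "rx": 0, "ry": 0, "rz": 0, "claw": 255},
  ],
)

```text
t: 7.75
tool_pos: [0.5334, -0.2055, 0.1209]
orientation: [3.137, 0.136, 0.004]
force: [0.4, -1.0, -0.6]
opening: 0.0505
gripper_force: 15.0
```

```bash
python3 - <<'E'
from h import *
ims,_=shot('side','side7.png');im,_=shot('top','top7.png')
s=robot.read_state();print(s['t'],s['tool_pos'],s['orientation'],s['opening'],s['force'],s['gripper_force'],s['wrist_torque'])
a=cv2.resize(ims[90:230,210:370,::-1],(480,420));b=cv2.resize(im[120:240,250:390,::-1],(490,420))
cv2.imwrite('pics/c7.png',cv2.resize(np.hstack([a,b]),(800,346)))
E
```

```text
7.85 [ 0.53261405 -0.205084    0.11915474] [3.13823450e+00 1.36350686e-01 1.30931826e-03] 0.05093941859646215 [-0.19032291  0.26348115 -0.87167524] 14.99273385037668 [ 0.07379173 -0.00154     0.01936309]
```

View pics/c7.png

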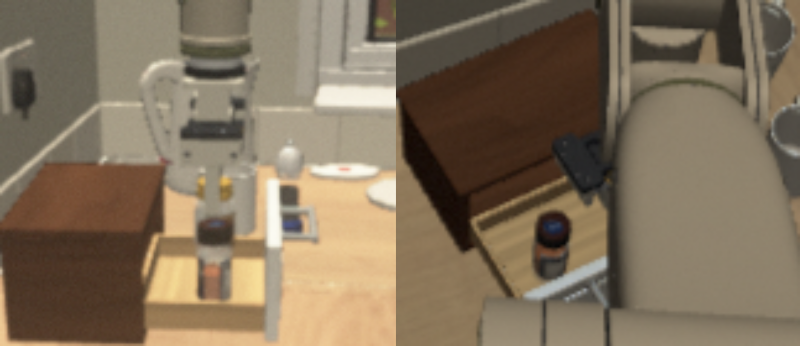

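The jar is off the floor: the wrist carries about -0.9 N and the cap is between the fingers at crop (213,188). The dark-capped jar still stands at (550,245). Lifting on.

Request:
arm_command(
  targets=[
    {"x": 0, "y": 0, "z": 0.01, "rx": 0, "ry": 0, "rz": 0, "claw": 255},
    {"x": 0, "y": 0, "z": 0.035, "rx": 0, "ry": 0, "rz": 0, "claw": 255},
    {"x": 0, "y": 0, "z": 0.07, "rx": 0, "ry": 0, "rz": 0, "claw": 255},
    {"x": 0, "y": 0, "z": 0.11, "rx": 0, "ry": 0, "rz": 0, "claw": 255},
    {"x": 0, "y": 0, "z": 0.15, "rx": 0, "ry": 0, "rz": 0, "claw": 255},
    {"x": 0, "y": 0, "z": 0.19, "rx": 0, "ry": 0, "rz": 0, "claw": 255},
    {"x": 0, "y": 0, "z": 0.225, "rx": 0, "ry": 0, "rz": 0, "claw": 255},
    {"x": 0, "y": 0, "z": 0.25, "rx": 0, "ry": 0, "rz": 0, "claw": 255},
    {"x": 0, "y": 0, "z": 0.265, "rx": 0, "ry": 0, "rz": 0, "claw": 255},
    {"x": 0, "y": 0, "z": 0.27, "rx": 0, "ry": 0, "rz": 0, "claw": 255},
  ],
)

```text
t: 8.68
tool_pos: [0.5329, -0.2053, 0.2555]
orientation: [3.138, 0.136, 0.003]
force: [0.8, -0.3, -1.5]
opening: 0.0511
gripper_force: 15.0
```

Request:
arm_command(
  targets=[
    {"x": 0, "y": 0, "z": 0, "rx": 0, "ry": 0, "rz": 0, "claw": 255},
    {"x": 0, "y": 0, "z": 0, "rx": 0, "ry": 0, "rz": 0, "claw": 255},
    {"x": 0, "y": 0, "z": 0, "rx": 0, "ry": 0, "rz": 0, "claw": 255},
    {"x": 0, "y": 0, "z": 0, "rx": 0, "ry": 0, "rz": 0, "claw": 255},
    {"x": 0, "y": 0, "z": 0, "rx": 0, "ry": 0, "rz": 0, "claw": 255},
    {"x": 0, "y": 0, "z": 0, "rx": 0, "ry": 0, "rz": 0, "claw": 255},
    {"x": 0, "y": 0, "z": 0, "rx": 0, "ry": 0, "rz": 0, "claw": 255},
    {"x": 0, "y": 0, "z": 0, "rx": 0, "ry": 0, "rz": 0, "claw": 255},
    {"x": 0, "y": 0, "z": 0, "rx": 0, "ry": 0, "rz": 0, "claw": 255},
    {"x": 0, "y": 0, "z": 0, "rx": 0, "ry": 0, "rz": 0, "claw": 255},
  ],
)

```text
t: 9.52
tool_pos: [0.5323, -0.205, 0.2537]
orientation: [3.139, 0.136, 0.0]
force: [-0.2, -0.4, -0.8]
opening: 0.0509
gripper_force: 15.0
```

Request:
arm_command(
  targets=[
    {"x": 0, "y": 0, "z": 0, "rx": 0, "ry": 0, "rz": 0, "claw": 255},
    {"x": 0, "y": 0, "z": 0, "rx": 0, "ry": 0, "rz": 0, "claw": 255},
    {"x": 0, "y": 0, "z": 0, "rx": 0, "ry": 0, "rz": 0, "claw": 255},
    {"x": 0, "y": 0, "z": 0, "rx": 0, "ry": 0, "rz": 0, "claw": 255},
    {"x": 0, "y": 0, "z": 0, "rx": 0, "ry": 0, "rz": 0, "claw": 255},
    {"x": 0, "y": 0, "z": 0, "rx": 0, "ry": 0, "rz": 0, "claw": 255},
    {"x": 0, "y": 0, "z": 0, "rx": 0, "ry": 0, "rz": 0, "claw": 255},
    {"x": 0, "y": 0, "z": 0, "rx": 0, "ry": 0, "rz": 0, "claw": 255},
    {"x": 0, "y": 0, "z": 0, "rx": 0, "ry": 0, "rz": 0, "claw": 255},
    {"x": 0, "y": 0, "z": 0, "rx": 0, "ry": 0, "rz": 0, "claw": 255},
  ],
)

```text
t: 10.35
tool_pos: [0.5323, -0.205, 0.2536]
orientation: [-3.139, -0.136, 0.0]
force: [-0.3, -0.2, -1.5]
opening: 0.0508
gripper_force: 15.0
```

Request:
arm_command(
  targets=[
    {"x": 0, "y": 0, "z": 0, "rx": 0, "ry": 0, "rz": 0, "claw": 255},
    {"x": 0, "y": 0, "z": 0, "rx": 0, "ry": 0, "rz": 0, "claw": 255},
    {"x": 0, "y": 0, "z": 0, "rx": 0, "ry": 0, "rz": 0, "claw": 255},
    {"x": 0, "y": 0, "z": 0, "rx": 0, "ry": 0, "rz": 0, "claw": 255},
    {"x": 0, "y": 0, "z": 0, "rx": 0, "ry": 0, "rz": 0, "claw": 255},
    {"x": 0, "y": 0, "z": 0, "rx": 0, "ry": 0, "rz": 0, "claw": 255},
  ],
)

```text
t: 10.85
tool_pos: [0.5323, -0.205, 0.2536]
orientation: [-3.139, -0.136, -0.0]
force: [-0.4, -0.1, -2.1]
opening: 0.0506
gripper_force: 15.0
```

```bash
python3 - <<'E'
from h import *
ims,_=shot('side','side8.png')
s=robot.read_state();print(s['t'],s['tool_pos'],s['orientation'],s['opening'],s['force'],s['gripper_force'])
cv2.imwrite('pics/c8.png',cv2.resize(ims[70:230,210:370,::-1],(560,560)))
E
```

```text
10.9 [ 0.53231785 -0.20499427  0.25362813] [-3.13863328e+00 -1.36288971e-01  1.29498357e-05] 0.050683143241680606 [-0.36527331 -0.88262861 -2.18762455] 14.992880617501214
```

View pics/c8.png

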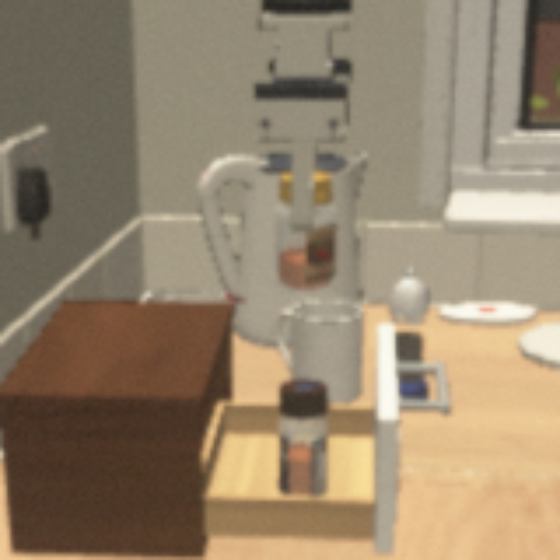

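The yellow-capped jar hangs upright in the fingers at crop (305,230), well above the unit top. The dark-capped jar stands in the open drawer at (303,440). It has been still for over 2 s.

```bash
python3 -c "
from plant import robot
print(robot.close_job())"
```

```text
the job is handed in; nothing more can be done
None
```

The job is handed in: the drawer is about 134 mm open, the yellow-capped jar was held upright and still above the unit for over 2 s, the dark-capped jar stands in the drawer, and nothing touched the mug, mill or honey as far as I could tell; no verdict was returned.

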